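# Set the shoe clearance of the mould trolley's drum brake

### The arm

A 7-joint arm with a two-finger parallel gripper is mounted at the origin on the work surface. World frame = base frame: x ahead of the robot, y to its left, z up, the work surface at z = 0. Lengths are in m, angles in rad, forces in N, time in s.
With the tool pointing down it reaches from about 0.425 to 0.925 m from the base axis. Payload 6.8 kg.
Tool frame: the origin (TCP) lies midway between the tips of the shut fingers; the grasp point (between the pads) lies 19 mm behind it; z points along the fingers, y is the line along which they close (so a half turn about z gives the same grasp; the last joint's range is limited). The gripper opens to 85 mm and grips with 20 to 120 N. Pads are 22 mm wide; open, the fingers measure 114 mm over their backs; the gripper's body (76 mm by 85 mm) begins 54 mm behind the grasp point. The pads swing forward as they close: fully open they stand 13 mm farther back than shut.
Start: joints at [1.107, 0.477, 0.022, 1.555, -0.011, 1.109, -0.083], TCP at [0.235, -0.633, 0.231] pointing down, gripper open.
Joint ranges: [-2.96, 2.96], [-0.34, 2.1], [-1.41, 1.46], [0.24, 2.44], [-1.37, 4.51], [0.17, 1.92], [-2.96, 2.96]. Speed limits (rad/s): [2.39, 2.39, 3.14, 3.14, 3.14, 3.14, 3.14].

### API

Orientations are given as a rotation vector (axis times angle).
In Python, from bench import r gives the robot as it stands. The module is installed in compiled form; this text tells all that it offers.
- The arm moves only by the tool apply_moves, never from a script. Its argument "rows" is a list of rows, each a list of 6 numbers: the shift along the tool's x, y, z scaled (see below), then the turn, a rotation vector about the tool's x, y, z scaled (see below). A call has 1 to 5 rows; each row is the pose to reach, as a shift and turn from the pose commanded when the call began, along the tool's axes at that moment; what a row does not reach only later rows make up. The controller multiplies each number of a shift by 0.25 m and each number of a turn by 90 degrees. A row lasts 1/8 s, in which the tool goes at most 62.5 mm and 10.7 degrees, less where a joint would pass 70% of its speed; a pose out of reach is approached as far as the arm can. A call with a number of a shift or a turn outside -1 to 1 is refused whole. A call with a gripper value outside its range is refused whole. "claw" is the opening, from 0 (shut) to 1 (fully open), set as the call begins (left out, the last holds). The fingers move at their own pace and stop on an object; "newtons" is the grip in N (left out, the last holds). Time passes only in rows, so rows that repeat a pose let the fingers close. It gives the time, the measured TCP pose, the force, the opening and the grip force at its end, in the units of the state.
- r.get_obs(): the state, without advancing time (a new reading comes with each control period).
- r.grab_frame(name): name is "scene" or "side" or "wrist"; returns a dict with "pixels" (420x560x3 uint8, red, green, blue), "intrinsics" (3x3 intrinsics, pixels), "dist" ([k1, k2, p1, p2, k3] as OpenCV has them; the pictures are not rectified), "eye" and "attitude" of the camera in the world. Camera axes: x right, y up, looking along -z (the intrinsics and any distortion apply to the point x, -y, -z); pixel columns grow to the right and rows downward; lengths in m; the calibration is good to about 2 mm. A picture is of the moment at which its call begins. There is no depth.
- r.hand_in(): hands the job in; it is judged then, once.
Trained networks look in a picture, given as the dict that the camera call returned (one of the last four; its "shot" number tells which), for a name from the list of things; names that differ only in an ending like _2 or _b are one class to them, and where a whole thing is asked for, a point or a joint stands for the part that bears it (a point fixed in the world has none). Each returns a list of dicts, best first, with "conf" (0 to 1); they miss things now and then, are a little off and sometimes report something else, mostly with a low value. They report only what shows in the picture. A call takes as long as a camera call. They do not tell look-alikes from the thing itself.
- r.search_frame(picture, thing): "rect" ([left, top, width, height] in pixels, round what is visible of it).
- r.outline_of(picture, thing): "pixels" (420x560 bool, what is visible of it) and "rect" ([left, top, width, height] in pixels, round what is visible of it).
- r.landmark_of(picture, thing): "point" ([column, row] in pixels: a listed point, or the origin of a listed thing).
The state is a dict: "clock": time; "joints": joint angles; "qvel": joint speeds; "tau": joint torques, N m; "tcp_pos": TCP position; "orientation": TCP orientation; "contact_force": force on the tool from outside, world axes, zero at the start; "moment": the same for the moment, N m; "grip_width": finger opening in m; "gripper_force": force on a finger pad.
Only numpy, scipy, OpenCV 4.12 (cv2) and the standard library are available. Lean on these libraries where they do the work, as an engineer would, in place of code of your own. Each camera call takes 0.05 s, during which the arm holds its last target. There are 200 camera calls.

### The job

Take the brake spoon out of its timber stand and, through the slot in the backing plate, push the adjuster's star wheel round towards the stub axle, tooth by tooth, until the shoes bind on the drum; then back the wheel off by one tooth. Go by feel: never force the wheel on past binding. Finish with the spoon standing fully home in its stand, the other things left where they are.

Things in the scene. Friction and masses are not known exactly. Their poses are not given: they have to be found in the camera images.
- hub: Fixed drum-brake hub lying on two battens: dark iron drum, 204 mm diameter, closed on top by a grey level backing plate (194 mm diameter, 4 mm thick, upper face 94 mm above the bench). Origin: hub axis at bench level, z up. In its x, y: stub axle (38 mm diameter, 27 mm above the plate) at (12, 0) mm, adjuster slot at (-62, 0) mm. Plug, bolts and cable lever on the plate are under 15 mm high.
- slot (a point): Centre of the open adjuster slot, at the plate's upper face. Its x axis runs along the slot towards the stub axle, z up. The slot goes through the 4 mm plate, is 28 mm long along x with round ends, and 13 mm wide along y. The star wheel stands right below it.
- star_axis (a point): Point on the star wheel's axis, 31 mm below the slot's centre (it does not turn). The axis runs along the slot's y. The steel wheel has 12 straight teeth, 30 degrees apart: outer radius 21 mm, root radius 14 mm, teeth 2.5 mm thick, 8 mm wide along the axis. Pushing the upper teeth along +x of the slot (towards the stub axle) tightens, spreading the shoes; along -x slackens. It stays as left.
- teeth_top (a point): Point 10 mm below the slot's centre, where the tooth tops pass (11 mm apart). The tooth position varies, is not reported, and a tooth may be met on entering. Turning free takes about 5 N at a tooth; once the shoes bind the wheel stops and holds against 9 N. Over about 12 N it is forced on: a third of a tooth past binding or 30 N is damage. At first it is two to four teeth short of binding.
- lining (a point): Face of one brake lining, hidden inside the drum. It moves 0.26 mm along the slot's +y for each tooth tightened, too little for this measurement to be of use.
- drum_face (a point): Drum surface opposite that lining, fixed, axes as the slot's. The lining's y in these axes is 0 when they touch, negative when there is clearance, positive when it is pressed on.
- spoon_grip (a point): Centre of the handle of the brake spoon, a straight loose tool of 0.11 to 0.18 kg, upright; tool z up. Black handle, a block 16 mm (tool x) by 24 mm (tool y) by 85 mm (z). Below it a flat steel blade 70 mm long, 2.5 mm thick along x, 8 mm wide along y. At the start the blade stands in the stand's mortise, the handle's lower end resting on the timber.
- spoon_tip (a point): Middle of the lower end of the spoon's blade, 112.5 mm below spoon_grip along the tool; same axes.
- stand_hole (a point): Centre of the mouth of the mortise in the upper face of the stand, a fixed dark timber 140 by 62 mm, 78 mm high. The mortise is 9 mm along x, 14 mm along y, 74 mm deep, upright. The spoon is home with its handle resting on the timber, tip 70 mm below this point.
- tub: Loose white mixing tub, 94 mm diameter, 85 mm high, upright on the bench. Origin: centre of its underside.
- mould_box: Loose empty white mould box on a base board of 135 by 100 mm, 81 mm high. Origin: centre of its underside.
- mallet: Loose rubber mallet, 240 mm long, lying on the bench. Origin under its middle.
Mind the look-alikes: they are no part of the job. There is more than one size of the part that bears stand_hole; the job needs the smallest. Of the things shaped like the hub, the grey one is meant.

How it is judged:
By the outcome, as a careful person would: the job done as asked, in the order asked, and still so for the second after the job is handed in, with the robot touching nothing.
It also fails if it takes over 72 s, if anything falls off the work surface, if the arm or the gripper's body presses on something with over 40 N, if the wrist force passes 120 N, or if a joint passes its speed limit or range.

## Working session

There is one attempt and no reset: what is moved stays moved. The work goes in short steps, Python scripts to look and compute and a tool call to move; the robot and the scene stay as the last step left them, time stands still between calls to the robot, and variables do not carry over. Pictures are saved under pics/ and viewed, at most 10 in all, crops included, and the job is handed in when it is done.

Besides the shell and the picture viewer there is one more tool, called after "Call:" by a JSON object that holds its "api" and its "payload", one argument or row to a line. apply_moves: Moves the arm, as the interface text tells. Its arguments: {"type":"object","properties":{"rows":{"type":"array","items":{"type":"array","items":{"type":"number"}}},"claw":{"type":"number"},"newtons":{"type":"number"}},"required":["rows"]}

```bash
mkdir -p pics
cat > h.py <<'E'
from bench import r
import numpy as np, cv2
from scipy.spatial.transform import Rotation as R
def att(p):
    a=np.array(p['attitude'],float)
    return a if a.shape==(3,3) else R.from_rotvec(a).as_matrix()
def ray(p,uv):
    K=np.array(p['intrinsics']);d=np.array(p['dist'])
    n=cv2.undistortPoints(np.array([[uv]],float),K,d)[0,0]
    v=att(p)@np.array([n[0],-n[1],-1.]);return np.array(p['eye']),v/np.linalg.norm(v)
def tri(rs):
    A=0;b=0
    for o,v in rs:
        P=np.eye(3)-np.outer(v,v);A=A+P;b=b+P@o
    x=np.linalg.solve(A,b);return x,[np.linalg.norm((np.eye(3)-np.outer(v,v))@(x-o)) for o,v in rs]
def atz(p,uv,z):
    o,v=ray(p,uv);return o+v*(z-o[2])/v[2]
def proj(p,X):
    c=att(p).T@(np.array(X)-p['eye']);c=np.array([c[0],-c[1],-c[2]])
    return cv2.projectPoints(c[None],np.zeros(3),np.zeros(3),np.array(p['intrinsics']),np.array(p['dist']))[0][0,0]
def save(p,n,box=None,s=1):
    im=cv2.cvtColor(p['pixels'],cv2.COLOR_RGB2BGR)
    if box: im=im[box[1]:box[3],box[0]:box[2]]
    if s!=1: im=cv2.resize(im,None,fx=s,fy=s,interpolation=cv2.INTER_CUBIC)
    cv2.imwrite('pics/'+n,im)
E
python3 - <<'E'
from h import *
np.set_printoptions(precision=4,suppress=True)
s=r.get_obs();print({k:np.round(v,4) for k,v in s.items()})
for c in('scene','side','wrist'):
    p=r.grab_frame(c);save(p,c+'0.png');print(c,p['eye'],np.shape(p['attitude']))
    for t in('hub','slot','spoon_grip','spoon_tip','stand_hole','tub','mould_box','mallet'):
        print(t,[(np.round(q['point']).tolist(),round(q['conf'],2)) for q in r.landmark_of(p,t)[:4]])
a=[cv2.imread('pics/%s0.png'%c) for c in('scene','side')]
E
```

```text
{'clock': np.float64(0.0), 'joints': array([ 1.1069,  0.4778,  0.0224,  1.5565, -0.0115,  1.1093, -0.0831]), 'qvel': array([ 0.002 ,  0.0005,  0.001 , -0.0008, -0.0018, -0.0005,  0.    ]), 'tau': array([ -0.0003, -59.6457,   1.6078, -28.1191,   0.0124,   0.0095,
        -0.0001]), 'tcp_pos': array([ 0.2349, -0.6322,  0.2303]), 'orientation': array([-3.0903, -0.5556,  0.0007]), 'contact_force': array([-0.6281, -0.3966, -0.2634]), 'moment': array([-0.0156, -0.0068,  0.0276]), 'gripper_force': np.float64(0.0), 'grip_width': np.float64(0.0854)}
scene [ 1.4337 -0.4736  0.7578] (3,)
hub [([341.0, 166.0], 0.85), ([260.0, 248.0], 0.72)]
slot [([339.0, 133.0], 0.9), ([257.0, 205.0], 0.89)]
spoon_grip [([158.0, 224.0], 0.59)]
spoon_tip []
stand_hole [([273.0, 155.0], 0.93), ([97.0, 191.0], 0.88), ([156.0, 222.0], 0.69), ([160.0, 239.0], 0.66)]
tub [([347.0, 202.0], 0.73)]
mould_box [([297.0, 289.0], 0.56)]
mallet [([175.0, 322.0], 0.57)]
side [0.0938 1.091  0.7865] (3,)
hub [([280.0, 221.0], 0.96), ([298.0, 348.0], 0.7)]
slot [([325.0, 329.0], 0.76), ([294.0, 204.0], 0.55)]
spoon_grip [([327.0, 160.0], 0.69)]
spoon_tip []
stand_hole [([404.0, 172.0], 0.98), ([325.0, 174.0], 0.91), ([347.0, 244.0], 0.73), ([230.0, 210.0], 0.26)]
tub [([247.0, 286.0], 0.64)]
mould_box [([233.0, 208.0], 0.81), ([282.0, 222.0], 0.24)]
mallet [([281.0, 182.0], 0.79)]
wrist [ 0.3084 -0.6057  0.3733] (3,)
hub []
slot []
spoon_grip []
spoon_tip []
stand_hole []
tub []
mould_box []
mallet []
```

View pics/scene0.png

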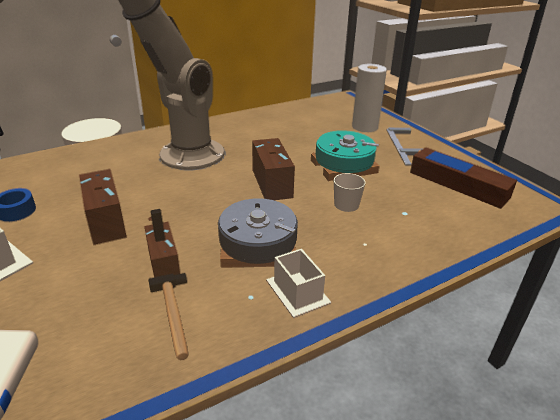

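View pics/side0.png

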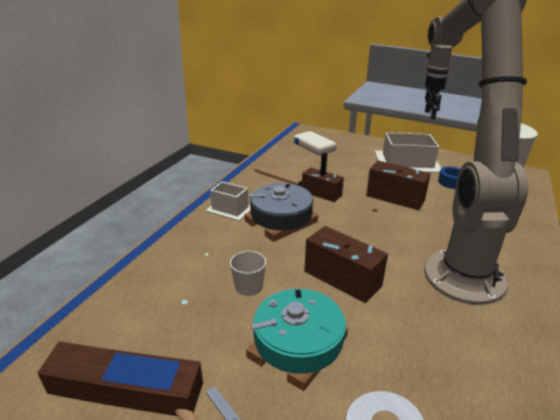

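The scene view shows the grey hub at (258,228), and the spoon in the small stand at (158,235), with the mallet in front of it. In the side view the hub is at (281,205) and the spoon at (323,165). Next I triangulate.

Run:
```python
from h import *
np.set_printoptions(precision=4,suppress=True)
a=r.grab_frame('scene');b=r.grab_frame('side')
for n,u,v in(('grip',(158,224),(327,160)),('hole',(158,240),(325,174)),('axle',(258,215),(280,189)),('slotA',(233,229),(287,186)),('slotnet',(257,205),(294,204))):
    x,e=tri([ray(a,u),ray(b,v)]);print(n,x,e)
print('axle at z',atz(a,(258,213),.121),atz(b,(280,188),.121))
print('slot cands .094',atz(a,(233,229),.094),atz(a,(257,205),.094),atz(b,(287,186),.094),atz(b,(294,204),.094))
print('hole .078',atz(a,(158,240),.078),atz(b,(325,174),.078))
save(a,'c1.png',(130,190,330,310),4);
im=np.hstack([cv2.resize(cv2.cvtColor(p['pixels'],cv2.COLOR_RGB2BGR)[y:y+110,x:x+140],None,fx=2.8,fy=2.8,interpolation=2) for p,x,y in((a,200,180),(b,230,150))])
im2=np.hstack([cv2.resize(cv2.cvtColor(p['pixels'],cv2.COLOR_RGB2BGR)[y:y+100,x:x+140],None,fx=2.8,fy=2.8,interpolation=2) for p,x,y in((a,100,190),(b,270,120))])
cv2.imwrite('pics/c1.png',np.vstack([im,im2]));print(im.shape)
```

```text
grip [ 0.5331 -0.2839  0.1282] [np.float64(0.009410471253369588), np.float64(0.00941047125336953)]
hole [ 0.5334 -0.2866  0.0759] [np.float64(0.0035490082015880477), np.float64(0.0035490082015879445)]
axle [ 0.6038 -0.0465  0.1141] [np.float64(0.0030720736714427268), np.float64(0.003072073671442729)]
slotA [ 0.606  -0.1145  0.0939] [np.float64(0.00020255294544581115), np.float64(0.00020255294544572268)]
slotnet [ 0.5383 -0.0133  0.0941] [np.float64(0.0008224261804586272), np.float64(0.0008224261804587052)]
axle at z [ 0.6088 -0.0463  0.121 ] [ 0.6004 -0.0452  0.121 ]
slot cands .094 [ 0.6064 -0.1145  0.094 ] [ 0.5393 -0.0131  0.094 ] [ 0.6058 -0.1146  0.094 ] [ 0.538  -0.0145  0.094 ]
hole .078 [ 0.5411 -0.2859  0.078 ] [ 0.5314 -0.2887  0.078 ]
(308, 784, 3)
```

View pics/c1.png

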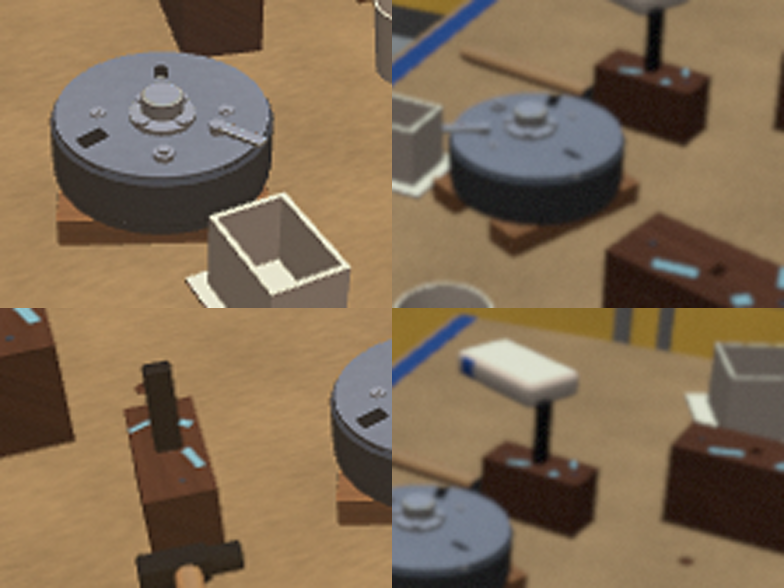

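Geometry check: the black patch at scene (233,229) is 68 mm from the axle and stands proud of the plate, so it is the plug. The network's slot at (257,205) is 73 mm from the axle, which matches the expected 74 mm. Next I'll plan a close wrist view.

```bash
cat >> h.py <<'E'
def tool():
    s=r.get_obs();return np.array(s['tcp_pos']),R.from_rotvec(s['orientation'])
def units(target,yaw=None,Rt=None):
    """yaw: world heading of tool y axis, tool down"""
    p,q=tool();d=q.inv().apply(np.array(target)-p)/.25
    if Rt is None:
        if yaw is None: t=np.zeros(3)
        else:
            y=np.array([np.cos(yaw),np.sin(yaw),0]);z=np.array([0,0,-1.])
            Rt=R.from_matrix(np.c_[np.cross(y,z),y,z])
    if Rt is not None: t=(q.inv()*Rt).as_rotvec()/(np.pi/2)
    return np.r_[d,t].round(4)
E
python3 - <<'E'
from h import *
np.set_printoptions(precision=4,suppress=True)
p,q=tool();print(q.as_matrix())
w=r.grab_frame('wrist');print('cam in tool',q.inv().apply(np.array(w['eye'])-p));print(q.inv().as_matrix()@att(w));print(w['intrinsics'])
a=r.grab_frame('scene')
c=[atz(a,u,.078) for u in((144.6,225.7),(168.6,222),(177.9,256.8),(152.5,259.6))]
for i in range(4):
    d=c[(i+1)%4]-c[i];print(c[i],np.linalg.norm(d),np.degrees(np.arctan2(d[1],d[0])))
E
```

```text
[[ 0.9374  0.3483  0.    ]
 [ 0.3483 -0.9374 -0.    ]
 [ 0.      0.     -1.    ]]
cam in tool [ 0.0781  0.0001 -0.142 ]
[[ 0.0007  0.9527  0.304 ]
 [ 1.     -0.0008  0.0001]
 [ 0.0004  0.304  -0.9527]]
[[339.4434   0.     278.8514]
 [  0.     339.4434 213.5752]
 [  0.       0.       1.    ]]
[ 0.4675 -0.2982  0.078 ] 0.06064514291577286 77.35318418565083
[ 0.4808 -0.239   0.078 ] 0.1459074289885267 -9.99831523419865
[ 0.6245 -0.2644  0.078 ] 0.05791325826270341 -108.12122245220701
[ 0.6065 -0.3194  0.078 ] 0.14056431761120194 171.3257827007388
```

Run:
```python
from h import *
print(units([.537,-.287,.29],np.radians(-100)))
```

```text
[ 1.6135 -0.8758 -0.2348  0.     -0.      0.3376]
```

Call:
{"api": "apply_moves", "payload": {
  "rows": [
    [0.8,-0.44,-0.235,0,0,0.3376],
    [0.8,-0.44,-0.235,0,0,0.3376],
    [0.8,-0.44,-0.235,0,0,0.3376],
    [0.8,-0.44,-0.235,0,0,0.3376],
    [0.8,-0.44,-0.235,0,0,0.3376]
  ]
}}

```text
clock: 2.17
tcp_pos: [0.3887, -0.4564, 0.2914]
orientation: [-3.131, 0.261, -0.005]
contact_force: [0.4, -1.0, -0.0]
grip_width: 0.0851
gripper_force: 0.0
```

Call:
{"api": "apply_moves", "payload": {
  "rows": [
    [0.475,-0.785,0,0,0,0],
    [0.475,-0.785,0,0,0,0],
    [0.475,-0.785,0,0,0,0],
    [0.475,-0.785,0,0,0,0],
    [0.475,-0.785,0,0,0,0]
  ]
}}

```text
clock: 2.8
tcp_pos: [0.5375, -0.2842, 0.2896]
orientation: [-3.129, 0.264, -0.0]
contact_force: [-0.5, -0.2, 0.6]
grip_width: 0.0854
gripper_force: 0.0
```

Run:
```python
from h import *
np.set_printoptions(precision=4,suppress=True)
print(r.get_obs()['clock'],tool()[0])
w=r.grab_frame('wrist');save(w,'w1.png')
for t in('spoon_grip','stand_hole','slot','hub'):
    print(t,[(np.round(q['point'],1).tolist(),round(q['conf'],2)) for q in r.landmark_of(w,t)[:4]])
print(proj(w,[.537,-.287,.078]),proj(w,[.537,-.287,.163]))
```

```text
2.8 [ 0.5375 -0.2842  0.2896]
spoon_grip [([275.8, 187.9], 0.72)]
stand_hole [([383.8, 382.6], 0.9), ([276.8, 179.1], 0.73)]
slot [([32.5, 225.1], 0.79)]
hub [([84.4, 159.2], 0.7)]
[281.894  182.4135] [282.5911 204.7382]
```

View pics/w1.png

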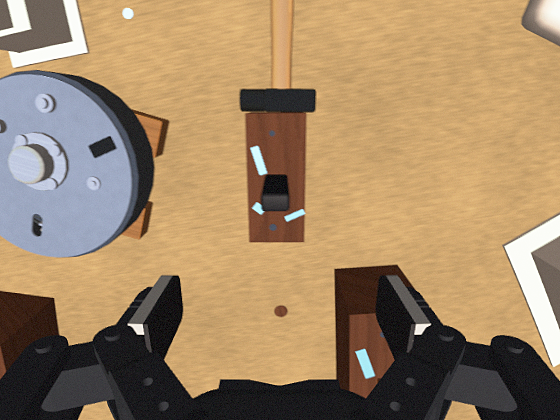

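The wrist view shows the spoon handle top at (276,197). Its 24 mm side lies across the timber and the 16 mm side along it. The hub slot is at (37,225), with teeth visible and pointing at the axle (29,163). Next I'll rotate 90° so the gripper closes on the 16 mm side.

Call:
{"api": "apply_moves", "payload": {
  "rows": [
    [0,0,0,0,0,-0.5],
    [0,0,0,0,0,-0.5],
    [0,0,0,0,0,-0.5],
    [0,0,0,0,0,-0.5],
    [0,0,0,0,0,-0.5]
  ]
}}

```text
clock: 3.68
tcp_pos: [0.5344, -0.2888, 0.2901]
orientation: [2.997, 0.941, -0.0]
contact_force: [-0.3, -0.4, 0.2]
grip_width: 0.0856
gripper_force: 0.0
```

Call:
{"api": "apply_moves", "payload": {
  "rows": [
    [0,0,0,0,0,-0.5],
    [0,0,0,0,0,-0.5],
    [0,0,0,0,0,-0.5],
    [0,0,0,0,0,-0.5],
    [0,0,0,0,0,-0.5]
  ]
}}

```text
clock: 4.3
tcp_pos: [0.5348, -0.2881, 0.29]
orientation: [2.41, 2.015, -0.0]
contact_force: [0.2, -0.3, -0.7]
grip_width: 0.0852
gripper_force: 0.0
```

Run:
```python
from h import *
np.set_printoptions(precision=4,suppress=True)
s=r.get_obs();print(s['clock'],tool()[0],s['joints']);print(tool()[1].as_matrix())
w=r.grab_frame('wrist')
for t in('spoon_grip','stand_hole','slot','hub'):
    print(t,[(np.round(q['point'],1).tolist(),round(q['conf'],2)) for q in r.landmark_of(w,t)[:4]])
    print([q['rect'] for q in r.search_frame(w,t)[:2]])
u=proj(w,[.537,-.287,.12]);print(u)
x0,y0=[int(max(0,v)) for v in(u[0]-100,u[1]-75)];x0=min(x0,360);y0=min(y0,270)
print(x0,y0);save(w,'w2.png',(x0,y0,x0+200,y0+150),4)
```

```text
4.3 [ 0.5348 -0.2881  0.29  ] [ 0.63    0.3371 -0.3083  1.6372  0.1087  1.1842  0.1189]
[[ 0.177   0.9842 -0.0001]
 [ 0.9842 -0.177  -0.0001]
 [-0.0001 -0.0001 -1.    ]]
spoon_grip [([288.7, 180.5], 0.61)]
[[274.2, 163.0, 21.1, 44.2]]
stand_hole [([70.1, 301.1], 0.85), ([282.5, 174.6], 0.7)]
[[0.5, 226.3, 189.8, 109.6], [213.9, 137.2, 136.9, 67.1]]
slot []
[[199.8, 0.0, 165.1, 49.0]]
hub []
[[200.1, 0.0, 163.2, 49.7]]
[280.6175 190.2547]
180 115
```

View pics/w2.png

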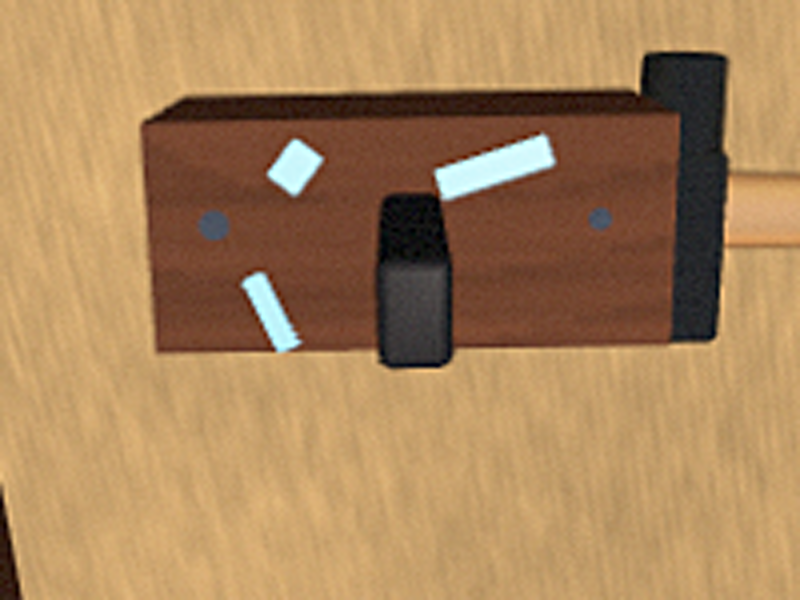

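Run:
```python
from h import *
np.set_printoptions(precision=4,suppress=True)
w=r.grab_frame('wrist')
p,q=tool();off=q.inv().apply(np.array(w['eye'])-p);Rc=q.inv().as_matrix()@att(w)
q1=R.from_rotvec([-3.129,.264,0]);w1=dict(w);w1['eye']=np.array([.5375,-.2842,.2896])+q1.apply(off);w1['attitude']=q1.as_matrix()@Rc
im=cv2.imread('pics/w1.png')[165:225,240:310].max(2)
print((im[::3,::4]))
c=lambda x,y:(x/4+180,y/4+115)
u2=c(415,314)
print('top at .163',atz(w,u2,.163),atz(w1,(275.5,200),.163),tri([ray(w,u2),ray(w1,(275.5,200))]))
print('hand width',[atz(w,c(*k),.163) for k in((379,262),(450,262),(452,367),(378,365))])
E=[atz(w,c(*k),.078) for k in((143,122),(680,113),(670,342),(156,352))]
print('stand',E,np.mean(E,0))
for i in range(4): d=E[(i+1)%4]-E[i];print(np.linalg.norm(d),np.degrees(np.arctan2(d[1],d[0])))
print('nails mid',(atz(w,c(214,225),.078)+atz(w,c(600,219),.078))/2)
```

```text
[[210 214 116 117 220 253 238 117 120 119 117 121 113 116 117 126 121 197]
 [216 210 117 122 125 253 255 117 120 120 124 119 113 121 118 127 114 195]
 [212 221 117 121 122 255 255 115 119 126 119 116 112 118 115 124 117 211]
 [206 206 118 119 123 255 135  71  72  77  74  70 115 110 115 129 131 203]
 [212 216 121 117 124 115  90  13  17  20  20  20 107 120 116 126 126 197]
 [209 219 122 118 127 120  67  15  10  25  27  21 102 112 114 130 132 204]
 [210 210 130 119 122 118  42  23  16  26  21  30  80 110 115 128 140 208]
 [205 214 123 120 124 120  12  17  24  17  18  22  83 110 120 130 135 208]
 [200 203 129 119 122 125  22  16  19  24  25  25  58 110 113 125 138 210]
 [213 211 132 119 121 105  17   2  11  20  18  18  59 113 113 128 142 204]
 [222 215 135 121 118  96  50  55  54  55  49  52  41 116 116 124 149 210]
 [212 211 139 120 122  87  68  70  70  76  77  74  48 111 112 126 140 205]
 [219 220 143 121 115  93  65  66  69  71  71  68  43 115 111 123 141 212]
 [209 207 148 118 255 183  59  56  61  62  58  57  50 109 114 122 146 209]
 [220 217 154 192 250 240  47  51  49  53  53  55 
[... 397 characters left out ...]
8]]
top at .163 [ 0.5412 -0.2789  0.163 ] [ 0.5417 -0.2822  0.163 ] (array([ 0.5403, -0.2813,  0.1554]), [np.float64(0.0007909565127283613), np.float64(0.0007909565127284363)])
hand width [array([ 0.5359, -0.267 ,  0.163 ]), array([ 0.55  , -0.2694,  0.163 ]), array([ 0.5468, -0.2913,  0.163 ]), array([ 0.5318, -0.2883,  0.163 ])]
stand [array([ 0.4781, -0.2377,  0.078 ]), array([ 0.6151, -0.2595,  0.078 ]), array([ 0.6054, -0.3201,  0.078 ]), array([ 0.4676, -0.2986,  0.078 ])] [ 0.5416 -0.279   0.078 ]
0.13874264095206276 -9.030447420223767
0.061348746176058365 -99.09078351935969
0.13950091616696525 171.16208929720156
0.06182295623751972 80.2076386329302
nails mid [ 0.5408 -0.2754  0.078 ]
```

Call:
{"api": "apply_moves", "payload": {
  "rows": [
    [0.036,0.019,0.25,0,0,-0.012],
    [0.036,0.019,0.5,0,0,-0.012],
    [0.036,0.019,0.65,0,0,-0.012],
    [0.036,0.019,0.65,0,0,-0.012]
  ],
  "newtons": 60
}}

```text
clock: 5.3
tcp_pos: [0.5394, -0.2783, 0.1247]
orientation: [-2.383, -2.038, 0.004]
contact_force: [0.2, -0.4, 0.5]
grip_width: 0.0855
gripper_force: 0.0
```

Run:
```python
from h import *
np.set_printoptions(precision=4,suppress=True)
for i in range(4):
    r.grab_frame('side'); s=r.get_obs();print(s['tcp_pos'],s['contact_force'])
print(units([.5411,-.280,.096],np.radians(-9.1)))
```

```text
[ 0.5413 -0.2791  0.1272] [0.6862 0.3319 0.8737]
[ 0.5425 -0.2795  0.1288] [-0.1303 -0.313  -0.0908]
[ 0.5431 -0.2798  0.1297] [-0.5969 -0.8662  0.6254]
[ 0.5432 -0.2799  0.13  ] [-0.3426 -1.1078  0.2458]
[-0.0015 -0.0087  0.136   0.0025  0.0007  0.0018]
```

Call:
{"api": "apply_moves", "payload": {
  "rows": [
    [-0.001,-0.008,0.136,0,0,0],
    [-0.001,-0.008,0.136,0,0,0],
    [-0.001,-0.008,0.136,0,0,0]
  ]
}}

```text
clock: 5.88
tcp_pos: [0.5406, -0.2796, 0.0954]
orientation: [2.386, 2.04, 0.002]
contact_force: [-0.7, -0.4, 0.5]
grip_width: 0.0859
gripper_force: 0.0
```

Call:
{"api": "apply_moves", "payload": {
  "rows": [
    [0,0,0,0,0,0],
    [0,0,0,0,0,0],
    [0,0,0,0,0,0],
    [0,0,0,0,0,0],
    [0,0,0,0,0,0]
  ],
  "claw": 0,
  "newtons": 100
}}

```text
clock: 6.5
tcp_pos: [0.5398, -0.2793, 0.0939]
orientation: [2.387, 2.042, 0.0]
contact_force: [-0.4, 0.1, 2.1]
grip_width: 0.0148
gripper_force: 97.7
```

Call:
{"api": "apply_moves", "payload": {
  "rows": [
    [0,0,0,0,0,0],
    [0,0,0,0,0,0],
    [0,0,0,0,0,0]
  ]
}}

```text
clock: 6.88
tcp_pos: [0.5398, -0.2793, 0.0939]
orientation: [2.387, 2.042, 0.0]
contact_force: [0.1, -0.0, 4.1]
grip_width: 0.0149
gripper_force: 97.8
```

Call:
{"api": "apply_moves", "payload": {
  "rows": [
    [0,0,-0.1,0,0,0],
    [0,0,-0.25,0,0,0],
    [0,0,-0.45,0,0,0],
    [0,0,-0.62,0,0,0],
    [0,0,-0.62,0,0,0]
  ]
}}

```text
clock: 7.5
tcp_pos: [0.5412, -0.2798, 0.2517]
orientation: [2.384, 2.038, 0.004]
contact_force: [0.6, 0.3, -1.9]
grip_width: 0.0149
gripper_force: 97.6
```

Run:
```python
from h import *
np.set_printoptions(precision=4,suppress=True)
w=r.grab_frame('wrist');a=r.grab_frame('scene');b=r.grab_frame('side')
s=r.get_obs();print(s['tcp_pos'],s['contact_force'],s['gripper_force'])
for p in(w,a,b):
  for t in('spoon_tip','spoon_grip','stand_hole','slot','hub'):
    print(t,[(np.round(q['point'],1).tolist(),round(q['conf'],2)) for q in r.landmark_of(p,t)[:4]])
tip=s['tcp_pos']-[0,0,.0865]
print([proj(p,tip) for p in(w,a,b)])
print(units([.49,-.05,.25],np.radians(-26)))
```

```text
[ 0.5384 -0.2789  0.2469] [-0.4416 -0.4305 -1.5556] 97.62871742248535
spoon_tip [([279.1, 219.6], 0.7)]
spoon_grip [([280.3, 309.3], 0.97)]
stand_hole [([278.1, 188.5], 0.74), ([39.5, 326.9], 0.59)]
slot [([277.8, 219.4], 0.57)]
hub []
spoon_tip [([153.7, 210.3], 0.61)]
spoon_grip [([145.6, 168.0], 0.56)]
stand_hole [([157.6, 240.1], 0.93), ([99.3, 187.6], 0.75), ([269.2, 152.9], 0.66)]
slot [([257.2, 209.2], 0.75), ([340.7, 135.9], 0.59), ([155.9, 209.2], 0.24)]
hub [([258.3, 249.7], 0.98), ([342.7, 170.3], 0.86)]
spoon_tip [([324.3, 150.2], 0.45)]
spoon_grip [([326.3, 121.4], 0.65)]
stand_hole [([398.5, 171.9], 0.79), ([324.0, 178.0], 0.65), ([344.8, 244.8], 0.62)]
slot []
hub [([279.4, 223.1], 0.59), ([295.2, 344.0], 0.56)]
[array([273.8235, 217.2309]), array([156.0575, 210.6813]), array([323.7284, 153.7172])]
[ 0.8749 -0.3379 -0.0057  0.      0.      0.1898]
```

Call:
{"api": "apply_moves", "payload": {
  "rows": [
    [0.2,-0.05,0,0,0,0],
    [0.4,-0.1,0,0,0,0],
    [0.6,-0.15,0,0,0,0]
  ]
}}

```text
clock: 8.78
tcp_pos: [0.5256, -0.1237, 0.2487]
orientation: [2.387, 2.041, 0.001]
contact_force: [1.3, 0.1, -1.1]
grip_width: 0.0146
gripper_force: 97.7
```

Call:
{"api": "apply_moves", "payload": {
  "rows": [
    [0.2,-0.06,0,0,0,0.06],
    [0.4,-0.12,0,0,0,0.12],
    [0.485,-0.132,0,0,0,0.19],
    [0.485,-0.132,0.16,0,0,0.19],
    [0.485,-0.132,0.16,0,0,0.19]
  ]
}}

```text
clock: 9.4
tcp_pos: [0.5098, -0.0004, 0.2065]
orientation: [-2.662, -1.664, 0.008]
contact_force: [-0.1, -0.1, -1.2]
grip_width: 0.0149
gripper_force: 97.7
```

Run:
```python
from h import *
np.set_printoptions(precision=4,suppress=True)
for i in range(2): r.grab_frame('side')
w=r.grab_frame('wrist')
s=r.get_obs();print(s['clock'],s['tcp_pos'],s['contact_force'],s['orientation'])
for t in('spoon_tip','spoon_grip','slot','star_axis','teeth_top','hub'):
    print(t,[(np.round(q['point'],1).tolist(),round(q['conf'],2)) for q in r.landmark_of(w,t)[:4]])
print(proj(w,s['tcp_pos']-[0,0,.0865]),proj(w,[.5385,-.0137,.094]))
save(w,'w3.png',(130,60,530,360),2)
```

```text
9.55 [ 0.5127 -0.0006  0.2097] [-0.3471  0.1129 -1.5592] [2.6644 1.663  0.0019]
spoon_tip [([277.9, 220.6], 0.77)]
spoon_grip [([279.2, 312.2], 0.72), ([314.6, 205.1], 0.48)]
slot [([313.8, 203.7], 0.62)]
star_axis [([315.9, 194.1], 0.96)]
teeth_top [([313.4, 206.6], 0.72)]
hub [([363.4, 182.0], 0.84)]
[279.2099 220.2988] [315.6722 208.9005]
```

View pics/w3.png

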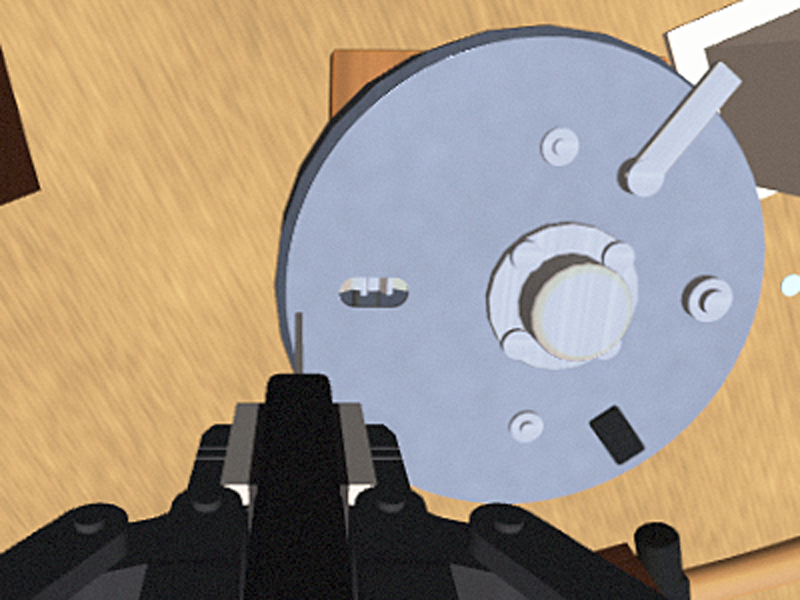

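The wrist crop shows the blade end at (298,313). The slot spans (340–409,292) parallel to tool y, so its yaw matches, and tooth tops show at about x 364 and 390.

Run:
```python
from h import *
np.set_printoptions(precision=4,suppress=True)
w=r.grab_frame('wrist');s=r.get_obs();print(s['tcp_pos'])
c=lambda x,y:(x/2+130,y/2+60)
a=atz(w,c(339.5,292),.094);b=atz(w,c(409,292),.094);S=(a+b)/2
d=b-a;print(a,b,np.linalg.norm(d),np.degrees(np.arctan2(d[1],d[0])),'slot',S)
print('slot via tip',atz(w,(279,222),s['tcp_pos'][2]-.086)-s['tcp_pos'])
ax=atz(w,c(583,311),.121);print('axle',ax,np.linalg.norm((ax-S)[:2]),np.degrees(np.arctan2(*(ax-S)[1::-1])))
for x in(364,390):
    t=atz(w,c(x,286),.084);print('tooth',(t-S)@(d/np.linalg.norm(d)))
e=np.array([np.cos(np.radians(-26)),np.sin(np.radians(-26)),0])
T=S-.0085*e;T[2]=.198;print(T,units(T,np.radians(-26)))
```

```text
[ 0.5122 -0.0005  0.209 ]
[ 0.5285 -0.0059  0.094 ] [ 0.5532 -0.018   0.094 ] 0.02752021070435874 -25.99339034305246 slot [ 0.5408 -0.0119  0.094 ]
slot via tip [ 0.0001 -0.0012 -0.086 ]
axle [ 0.6066 -0.0431  0.121 ] 0.07274083103015727 -25.34477598257918
tooth -0.003123116821383559
tooth 0.007543373325573359
[ 0.5332 -0.0082  0.198 ] [ 0.009   0.089   0.0442  0.0005 -0.0002 -0.0004]
```

Call:
{"api": "apply_moves", "payload": {
  "rows": [
    [0.008,0.045,0,0,0,0],
    [0.008,0.09,0.02,0,0,0],
    [0.008,0.09,0.044,0,0,0],
    [0.008,0.09,0.044,0,0,0]
  ],
  "newtons": 120
}}

```text
clock: 10.4
tcp_pos: [0.5324, -0.0084, 0.1965]
orientation: [-2.663, -1.664, 0.003]
contact_force: [0.1, 0.8, -1.3]
grip_width: 0.0144
gripper_force: 116.9
```

Run:
```python
from h import *
np.set_printoptions(precision=4,suppress=True)
for i in range(2): r.grab_frame('side')
w=r.grab_frame('wrist')
s=r.get_obs();print(s['clock'],s['tcp_pos'],s['contact_force'],s['orientation'])
for t in('spoon_tip','slot'):
    print(t,[(np.round(q['point'],1).tolist(),round(q['conf'],2)) for q in r.landmark_of(w,t)[:4]])
for X in (s['tcp_pos']-[0,0,.086],[.5408,-.0119,.094]): print(proj(w,X))
save(w,'w4.png',(230,160,330,235),8)
```

```text
10.55 [ 0.5328 -0.0082  0.1975] [ 0.2312 -0.264  -0.4703] [-2.664  -1.6647  0.0004]
spoon_tip [([280.2, 219.9], 0.56)]
slot [([289.4, 212.5], 0.85)]
[278.7196 220.5424]
[290.349  212.8715]
```

View pics/w4.png

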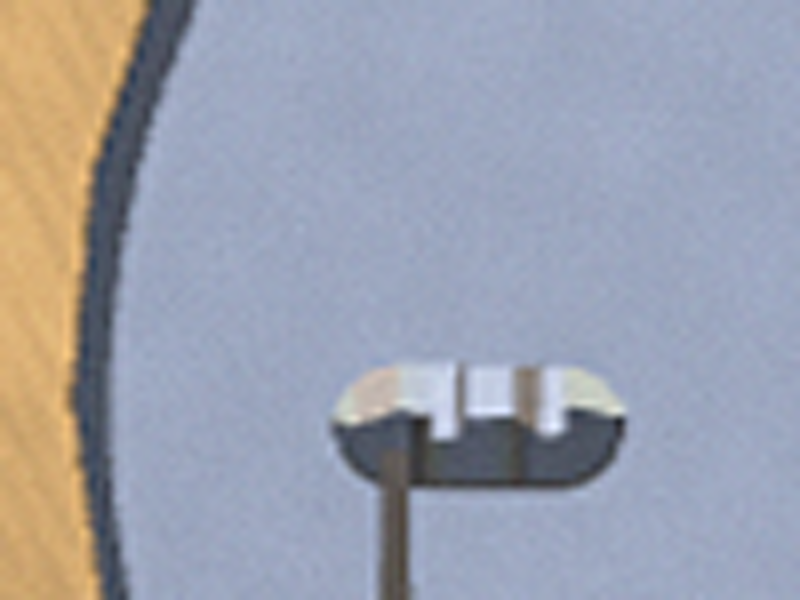

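The crop shows the slot spanning x 332–627, centred at (479,426). The tooth tops are at x≈445 and 553, and the blade end is at (396,452). That puts the blade at −8 mm in a tooth gap and about 1 mm low across the slot. I'll correct and insert gently.

Call:
{"api": "apply_moves", "payload": {
  "rows": [
    [0.003,0,0.03,0,0,0],
    [0.003,0,0.06,0,0,0],
    [0.003,0,0.075,0,0,0],
    [0.003,0,0.09,0,0,0],
    [0.003,0,0.09,0,0,0]
  ]
}}

```text
clock: 11.28
tcp_pos: [0.5332, -0.0077, 0.1747]
orientation: [-2.664, -1.664, 0.001]
contact_force: [-0.6, 0.7, -1.0]
grip_width: 0.0146
gripper_force: 116.9
```

Call:
{"api": "apply_moves", "payload": {
  "rows": [
    [0,0,0.012,0,0,0],
    [0,0,0.024,0,0,0],
    [0,0,0.037,0,0,0],
    [0,0,0.037,0,0,0]
  ]
}}

```text
clock: 11.78
tcp_pos: [0.5331, -0.0078, 0.1655]
orientation: [-2.664, -1.664, 0.001]
contact_force: [0.3, -0.2, -0.5]
grip_width: 0.0149
gripper_force: 116.9
```

Call:
{"api": "apply_moves", "payload": {
  "rows": [
    [0,0.004,0,0,0,0],
    [0,0.008,0,0,0,0],
    [0,0.012,0,0,0,0]
  ]
}}

```text
clock: 12.15
tcp_pos: [0.5356, -0.0087, 0.1658]
orientation: [-2.664, -1.664, 0.001]
contact_force: [-2.3, 1.4, 0.3]
grip_width: 0.0145
gripper_force: 117.3
```

Call:
{"api": "apply_moves", "payload": {
  "rows": [
    [0,0.004,0,0,0,0],
    [0,0.008,0,0,0,0]
  ]
}}

```text
clock: 12.4
tcp_pos: [0.5369, -0.0094, 0.1655]
orientation: [-2.663, -1.664, 0.002]
contact_force: [-4.4, 2.2, 1.1]
grip_width: 0.0147
gripper_force: 117.5
```

Call:
{"api": "apply_moves", "payload": {
  "rows": [
    [0,0.004,0,0,0,0],
    [0,0.008,0,0,0,0]
  ]
}}

```text
clock: 12.65
tcp_pos: [0.5395, -0.0107, 0.1657]
orientation: [-2.664, -1.664, 0.001]
contact_force: [-4.4, 2.3, 0.7]
grip_width: 0.0149
gripper_force: 117.4
```

Call:
{"api": "apply_moves", "payload": {
  "rows": [
    [0,0.004,0,0,0,0],
    [0,0.008,0,0,0,0]
  ]
}}

```text
clock: 12.9
tcp_pos: [0.5414, -0.0117, 0.1657]
orientation: [-2.664, -1.664, 0.0]
contact_force: [-4.0, 2.7, -0.1]
grip_width: 0.0145
gripper_force: 117.3
```

Call:
{"api": "apply_moves", "payload": {
  "rows": [
    [0,0.004,0,0,0,0],
    [0,0.008,0,0,0,0]
  ]
}}

```text
clock: 13.15
tcp_pos: [0.543, -0.0125, 0.1655]
orientation: [-2.664, -1.664, 0.001]
contact_force: [-4.6, 2.6, -1.4]
grip_width: 0.0146
gripper_force: 117.1
```

Call:
{"api": "apply_moves", "payload": {
  "rows": [
    [0,0.006,0,0,0,0],
    [0,0.012,0,0,0,0],
    [0,0.018,0,0,0,0],
    [0,0.024,0,0,0,0],
    [0,0.024,0,0,0,0]
  ]
}}

```text
clock: 13.78
tcp_pos: [0.5487, -0.0154, 0.1657]
orientation: [2.665, 1.664, -0.0]
contact_force: [-4.3, 1.5, -1.0]
grip_width: 0.0145
gripper_force: 117.3
```

Call:
{"api": "apply_moves", "payload": {
  "rows": [
    [0,-0.006,0,0,0,0],
    [0,-0.006,-0.016,0,0,0],
    [0,-0.006,-0.034,0,0,0],
    [0,-0.03,-0.034,0,0,0],
    [0,-0.05,-0.034,0,0,0]
  ]
}}

```text
clock: 14.4
tcp_pos: [0.5371, -0.0095, 0.1744]
orientation: [2.664, 1.664, 0.0]
contact_force: [0.4, 0.1, -2.2]
grip_width: 0.0144
gripper_force: 117.3
```

Call:
{"api": "apply_moves", "payload": {
  "rows": [
    [0,0,0,0,0,0],
    [0,0,0.01,0,0,0],
    [0,0,0.02,0,0,0],
    [0,0,0.02,0,0,0]
  ]
}}

```text
clock: 14.9
tcp_pos: [0.5373, -0.0098, 0.1689]
orientation: [-2.664, -1.664, 0.001]
contact_force: [-0.4, 0.4, -1.5]
grip_width: 0.0146
gripper_force: 117.3
```

Call:
{"api": "apply_moves", "payload": {
  "rows": [
    [0,0,0.007,0,0,0],
    [0,0,0.014,0,0,0],
    [0,0,0.014,0,0,0]
  ]
}}

```text
clock: 15.28
tcp_pos: [0.5373, -0.0097, 0.1656]
orientation: [-2.664, -1.664, 0.0]
contact_force: [0.0, -0.2, -2.0]
grip_width: 0.0147
gripper_force: 117.3
```

Call:
{"api": "apply_moves", "payload": {
  "rows": [
    [0,0.004,0,0,0,0],
    [0,0.008,0,0,0,0],
    [0,0.012,0,0,0,0]
  ]
}}

```text
clock: 15.65
tcp_pos: [0.5395, -0.0106, 0.1657]
orientation: [-2.663, -1.664, 0.002]
contact_force: [-2.8, 1.4, 1.4]
grip_width: 0.0148
gripper_force: 117.6
```

Call:
{"api": "apply_moves", "payload": {
  "rows": [
    [0,0.004,0,0,0,0],
    [0,0.008,0,0,0,0]
  ]
}}

```text
clock: 15.9
tcp_pos: [0.5411, -0.0115, 0.1656]
orientation: [-2.663, -1.664, 0.002]
contact_force: [-4.8, 1.7, 0.5]
grip_width: 0.0149
gripper_force: 117.6
```

Call:
{"api": "apply_moves", "payload": {
  "rows": [
    [0,0.004,0,0,0,0]
  ]
}}

```text
clock: 16.02
tcp_pos: [0.5422, -0.0121, 0.1655]
orientation: [-2.664, -1.664, 0.002]
contact_force: [-4.7, 3.4, -0.1]
grip_width: 0.0144
gripper_force: 117.4
```

Call:
{"api": "apply_moves", "payload": {
  "rows": [
    [0,0.004,0,0,0,0],
    [0,0.008,0,0,0,0]
  ]
}}

```text
clock: 16.27
tcp_pos: [0.544, -0.013, 0.1653]
orientation: [-2.664, -1.664, 0.002]
contact_force: [-5.0, 3.4, -2.4]
grip_width: 0.0146
gripper_force: 117.1
```

Call:
{"api": "apply_moves", "payload": {
  "rows": [
    [0,0.003,0,0,0,0]
  ]
}}

```text
clock: 16.4
tcp_pos: [0.5446, -0.0133, 0.1652]
orientation: [-2.663, -1.664, 0.002]
contact_force: [-3.3, 3.0, -2.1]
grip_width: 0.0148
gripper_force: 117.1
```

Call:
{"api": "apply_moves", "payload": {
  "rows": [
    [0,0.003,0,0,0,0]
  ]
}}

```text
clock: 16.52
tcp_pos: [0.5453, -0.0137, 0.1652]
orientation: [-2.663, -1.664, 0.002]
contact_force: [-4.7, 2.2, -2.1]
grip_width: 0.0148
gripper_force: 117.2
```

Call:
{"api": "apply_moves", "payload": {
  "rows": [
    [0,0.003,0,0,0,0]
  ]
}}

```text
clock: 16.65
tcp_pos: [0.546, -0.0141, 0.1652]
orientation: [-2.664, -1.664, 0.002]
contact_force: [-4.3, 2.7, -2.5]
grip_width: 0.0146
gripper_force: 117.2
```

Call:
{"api": "apply_moves", "payload": {
  "rows": [
    [0,0.003,0,0,0,0]
  ]
}}

```text
clock: 16.77
tcp_pos: [0.5467, -0.0145, 0.1652]
orientation: [-2.664, -1.664, 0.002]
contact_force: [-4.3, 2.4, -0.8]
grip_width: 0.0148
gripper_force: 117.2
```

Call:
{"api": "apply_moves", "payload": {
  "rows": [
    [0,0.003,0,0,0,0]
  ]
}}

```text
clock: 16.9
tcp_pos: [0.5474, -0.0148, 0.1653]
orientation: [-2.664, -1.664, 0.002]
contact_force: [-4.6, 1.4, -1.8]
grip_width: 0.0148
gripper_force: 117.2
```

Call:
{"api": "apply_moves", "payload": {
  "rows": [
    [0,0.003,0,0,0,0]
  ]
}}

```text
clock: 17.02
tcp_pos: [0.5483, -0.0153, 0.1655]
orientation: [-2.664, -1.664, 0.001]
contact_force: [-4.8, 1.7, -1.7]
grip_width: 0.0147
gripper_force: 117.3
```

Call:
{"api": "apply_moves", "payload": {
  "rows": [
    [0,0.003,0,0,0,0]
  ]
}}

```text
clock: 17.15
tcp_pos: [0.5493, -0.0156, 0.1657]
orientation: [2.665, 1.664, -0.0]
contact_force: [-3.5, 1.6, -0.6]
grip_width: 0.0144
gripper_force: 117.3
```

Call:
{"api": "apply_moves", "payload": {
  "rows": [
    [0,-0.006,0,0,0,0],
    [0,-0.006,-0.016,0,0,0],
    [0,-0.006,-0.034,0,0,0],
    [0,-0.03,-0.034,0,0,0],
    [0,-0.052,-0.034,0,0,0]
  ]
}}

```text
clock: 17.77
tcp_pos: [0.5374, -0.0096, 0.1744]
orientation: [2.664, 1.664, 0.0]
contact_force: [-0.7, -0.1, -1.6]
grip_width: 0.0148
gripper_force: 117.4
```

Call:
{"api": "apply_moves", "payload": {
  "rows": [
    [0,0,0,0,0,0],
    [0,0,0.01,0,0,0],
    [0,0,0.02,0,0,0]
  ]
}}

```text
clock: 18.15
tcp_pos: [0.5377, -0.0099, 0.169]
orientation: [-2.665, -1.664, 0.0]
contact_force: [-1.3, 0.4, -1.4]
grip_width: 0.0148
gripper_force: 117.4
```

Call:
{"api": "apply_moves", "payload": {
  "rows": [
    [0,0,0.007,0,0,0],
    [0,0,0.014,0,0,0],
    [0,0,0.014,0,0,0]
  ]
}}

```text
clock: 18.52
tcp_pos: [0.5376, -0.0098, 0.1656]
orientation: [-2.664, -1.664, 0.0]
contact_force: [-0.1, -0.9, 0.0]
grip_width: 0.0148
gripper_force: 117.4
```

Call:
{"api": "apply_moves", "payload": {
  "rows": [
    [0,0.003,0,0,0,0],
    [0,0.006,0,0,0,0],
    [0,0.009,0,0,0,0]
  ]
}}

```text
clock: 18.9
tcp_pos: [0.5396, -0.0107, 0.1658]
orientation: [-2.664, -1.664, 0.0]
contact_force: [-0.7, 0.0, -0.3]
grip_width: 0.0146
gripper_force: 117.3
```

Call:
{"api": "apply_moves", "payload": {
  "rows": [
    [0,0.003,0,0,0,0]
  ]
}}

```text
clock: 19.02
tcp_pos: [0.5398, -0.0108, 0.1657]
orientation: [-2.664, -1.664, 0.001]
contact_force: [-2.6, 1.1, 1.3]
grip_width: 0.0148
gripper_force: 117.6
```

Call:
{"api": "apply_moves", "payload": {
  "rows": [
    [0,0.003,0,0,0,0]
  ]
}}

```text
clock: 19.15
tcp_pos: [0.5402, -0.0109, 0.1657]
orientation: [-2.663, -1.664, 0.002]
contact_force: [-4.6, 1.1, 1.1]
grip_width: 0.0151
gripper_force: 117.7
```

Call:
{"api": "apply_moves", "payload": {
  "rows": [
    [0,0.003,0,0,0,0]
  ]
}}

```text
clock: 19.27
tcp_pos: [0.5409, -0.0113, 0.1656]
orientation: [-2.663, -1.664, 0.002]
contact_force: [-4.7, 3.2, 2.5]
grip_width: 0.0147
gripper_force: 117.7
```

Call:
{"api": "apply_moves", "payload": {
  "rows": [
    [0,0.003,0,0,0,0]
  ]
}}

```text
clock: 19.4
tcp_pos: [0.5418, -0.0118, 0.1656]
orientation: [-2.664, -1.664, 0.002]
contact_force: [-3.8, 2.8, 0.6]
grip_width: 0.0147
gripper_force: 117.5
```

Call:
{"api": "apply_moves", "payload": {
  "rows": [
    [0,0.003,0,0,0,0]
  ]
}}

```text
clock: 19.52
tcp_pos: [0.5422, -0.012, 0.1655]
orientation: [-2.663, -1.664, 0.002]
contact_force: [-4.5, 3.4, 2.3]
grip_width: 0.0147
gripper_force: 117.7
```

Call:
{"api": "apply_moves", "payload": {
  "rows": [
    [0,0.003,0,0,0,0]
  ]
}}

```text
clock: 19.65
tcp_pos: [0.5425, -0.0121, 0.1654]
orientation: [-2.662, -1.664, 0.003]
contact_force: [-7.8, 4.3, 3.2]
grip_width: 0.0147
gripper_force: 117.7
```

Call:
{"api": "apply_moves", "payload": {
  "rows": [
    [0,0,0,0,0,0]
  ]
}}

```text
clock: 19.77
tcp_pos: [0.5424, -0.0121, 0.1654]
orientation: [-2.662, -1.664, 0.003]
contact_force: [-5.3, 3.4, 2.3]
grip_width: 0.0151
gripper_force: 117.8
```

Call:
{"api": "apply_moves", "payload": {
  "rows": [
    [0,0.002,0,0,0,0],
    [0,0.002,0,0,0,0]
  ]
}}

```text
clock: 20.02
tcp_pos: [0.5426, -0.0121, 0.1654]
orientation: [-2.662, -1.664, 0.004]
contact_force: [-7.9, 3.3, 4.8]
grip_width: 0.0148
gripper_force: 117.8
```

Over the last 1.25 mm of commanded travel the wheel stopped and the force rose to 8.5 N, against about 5 N when free, so it is bound. I'll withdraw, record the tooth pattern at binding, and go in on the other side of that tooth.

Call:
{"api": "apply_moves", "payload": {
  "rows": [
    [0,-0.008,0,0,0,0],
    [0,-0.008,-0.016,0,0,0],
    [0,-0.008,-0.034,0,0,0],
    [0,0.01,-0.034,0,0,0],
    [0,0.022,-0.034,0,0,0]
  ]
}}

```text
clock: 20.65
tcp_pos: [0.5501, -0.016, 0.1746]
orientation: [2.664, 1.663, 0.002]
contact_force: [-0.2, 0.2, -0.4]
grip_width: 0.0148
gripper_force: 117.4
```

Run:
```python
from h import *
np.set_printoptions(precision=4,suppress=True)
for i in range(3): r.grab_frame('side')
w=r.grab_frame('wrist');s=r.get_obs();d=np.array(s['tcp_pos'])-[.5408,-.0119,0]
print(s['clock'],s['tcp_pos'],'s',d[0]*.8988-d[1]*.4384,'t',d[0]*.4384+d[1]*.8988,s['contact_force'])
np.save('bind.npy',w['pixels']);print(proj(w,[.5408,-.0119,.094]))
save(w,'w5.png',(228,180,308,240),10)
```

```text
20.85 [ 0.5492 -0.0155  0.1742] s 0.009127381432803183 t 0.0004152651486253006 [ 0.0664  0.3928 -1.6128]
[264.9281 223.8211]
```

View pics/w5.png

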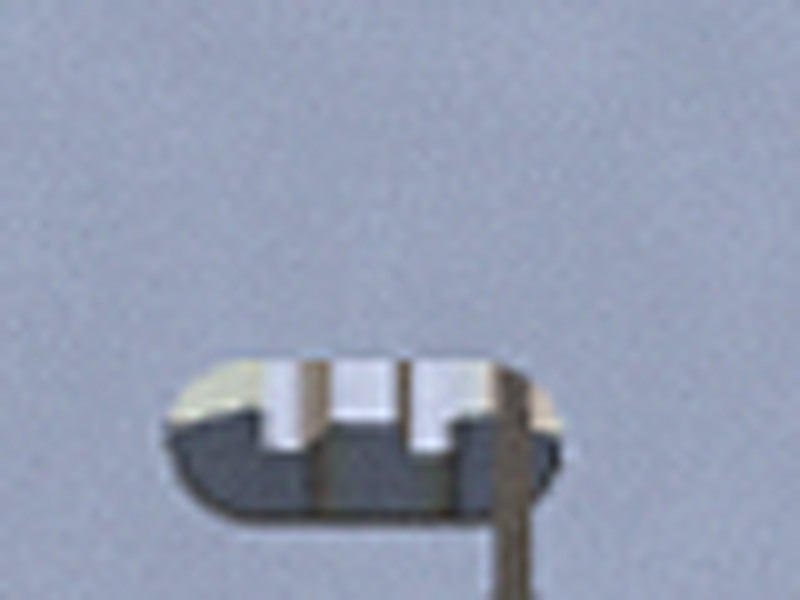

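The crop shows teeth at x≈282 (−6.4 mm) and 431 (+4.7 mm), so tooth A is at 13°. The blade at x≈512 is in the gap beyond it. I'll insert and push back.

Call:
{"api": "apply_moves", "payload": {
  "rows": [
    [0,0,0.012,0,0,0],
    [0,0,0.024,0,0,0],
    [0,0,0.034,0,0,0],
    [0,0,0.034,0,0,0]
  ]
}}

```text
clock: 21.35
tcp_pos: [0.5489, -0.0154, 0.1655]
orientation: [-2.664, -1.664, 0.001]
contact_force: [0.5, 1.2, -2.5]
grip_width: 0.0144
gripper_force: 117.4
```

Call:
{"api": "apply_moves", "payload": {
  "rows": [
    [0,-0.005,0,0,0,0],
    [0,-0.01,0,0,0,0],
    [0,-0.014,0,0,0,0]
  ]
}}

```text
clock: 21.72
tcp_pos: [0.546, -0.0138, 0.1659]
orientation: [2.664, 1.664, 0.001]
contact_force: [0.7, -0.2, -2.2]
grip_width: 0.0145
gripper_force: 117.4
```

Call:
{"api": "apply_moves", "payload": {
  "rows": [
    [0,-0.004,0,0,0,0],
    [0,-0.008,0,0,0,0]
  ]
}}

```text
clock: 21.98
tcp_pos: [0.5451, -0.0134, 0.1661]
orientation: [2.663, 1.663, 0.003]
contact_force: [3.0, -1.9, -3.4]
grip_width: 0.015
gripper_force: 117.3
```

Call:
{"api": "apply_moves", "payload": {
  "rows": [
    [0,-0.006,0,0,0,0],
    [0,-0.012,0,0,0,0],
    [0,-0.018,0,0,0,0],
    [0,-0.018,0,0,0,0]
  ]
}}

```text
clock: 22.48
tcp_pos: [0.5404, -0.0109, 0.1662]
orientation: [2.664, 1.664, 0.001]
contact_force: [4.5, -2.1, 1.1]
grip_width: 0.0147
gripper_force: 117.7
```

Call:
{"api": "apply_moves", "payload": {
  "rows": [
    [0,-0.006,0,0,0,0],
    [0,-0.01,0,0,0,0],
    [0,-0.01,0,0,0,0]
  ]
}}

```text
clock: 22.85
tcp_pos: [0.5377, -0.0096, 0.1658]
orientation: [-2.664, -1.665, 0.0]
contact_force: [3.6, -0.1, 2.1]
grip_width: 0.0145
gripper_force: 117.6
```

Run:
```python
from h import *
np.set_printoptions(precision=4,suppress=True)
w=r.grab_frame('wrist');s=r.get_obs();d=np.array(s['tcp_pos'])-[.5408,-.0119,0]
print(s['clock'],s['tcp_pos'],'s',d[0]*.8988-d[1]*.4384,'t',d[0]*.4384+d[1]*.8988,s['contact_force'])
g=w['pixels'].mean(2)
u=proj(w,[.5408,-.0119,.094]);print(u)
y=int(round(u[1]))
for k in range(y-7,y+5): print(k,g[k,int(u[0])-22:int(u[0])+24].astype(int))
b=np.load('bind.npy').mean(2);print('bind')
for k in (217,219,221,223,225): print(k,b[k,243:289].astype(int))
```

```text
22.9 [ 0.5377 -0.0096  0.1658] s -0.0037542187396730087 t 0.0006849826011349808 [ 4.3277 -1.2193  1.9844]
[284.1083 228.418 ]
221 [170 172 168 164 168 177 190 193 191 187 194 205 212 208 217 170  92  77
  73 123 194 209 205 212 185 124  94 163 208 211 209 200 197 193 189 185
 184 172 166 166 167 168 168 167 168 168]
222 [167 170 171 173 192 192 191 192 192 187 192 203 212 211 217 171  97  78
  73 126 195 204 205 216 182 124  93 166 212 212 208 198 195 190 184 186
 187 188 183 174 167 168 165 171 168 172]
223 [166 168 172 186 191 191 191 192 187 190 194 202 210 214 213 172 103  76
  79 124 192 209 201 214 169 111 101 168 211 212 208 204 198 188 184 186
 185 186 186 177 167 168 162 169 167 165]
224 [170 170 184 191 191 191 194 196 196 202 201 210 209 209 217 167  95  78
  75 120 196 210 205 215 165 109  97 166 206 210 209 204 206 198 192 192
 189 185 190 185 181 169 166 170 168 168]
225 [170 177 189 192 199 200 164 142 104  78 103 161 202 210 216 167  99  81
  76 130 205 219 215 225 178 114  96 161 204 207 192 154 124 107 109 147
 187 191 192 187 190 177 163 169 168 166]
226 [169 187 2
[... 1594 characters left out ...]
1 124 116
 181 200 202 207 208 213 155  90 185 216 211 203 197 198 203 198 139  91
  76  95 163 180 170 166 168 164 167 165]
221 [170 170 191 202 209 169 142 124  99  75  71 149 198 210 185 142 120 124
 195 223 223 220 223 225 164  87 181 214 206 214 184 145 152 127 108  91
  80  71 161 186 179 174 166 168 166 165]
223 [176 135  86  77  80  82  87  85  87  84  72 152 200 208 185 144 112  80
  70  77  79  81  80  88  82  78 184 211 212 164  83  67  83  88  84  87
  89  79  84 101 128 164 167 167 168 165]
225 [171 156  97  71  88  85  81  82  86  82  83  84  83  86  83  68  59  73
  83  83  93  83  87  88  86  80 110 115 117  85  55  72  88  87  85  86
  85  83  82  84  54 170 184 166 166 164]
```

The numeric profile shows tooth A backed off to −5.6 mm. The binding pattern puts its target at about −6.7 mm, so it needs about 1 mm more.

Call:
{"api": "apply_moves", "payload": {
  "rows": [
    [0,-0.003,0,0,0,0],
    [0,-0.004,0,0,0,0],
    [0,-0.004,0,0,0,0]
  ]
}}

```text
clock: 23.28
tcp_pos: [0.5369, -0.0093, 0.1657]
orientation: [-2.664, -1.664, 0.0]
contact_force: [4.2, -0.7, 1.1]
grip_width: 0.0147
gripper_force: 117.8
```

Call:
{"api": "apply_moves", "payload": {
  "rows": [
    [0,0.008,0,0,0,0],
    [0,0.012,-0.016,0,0,0],
    [0,0.012,-0.034,0,0,0],
    [0,0.03,-0.034,0,0,0],
    [0,0.055,-0.034,0,0,0]
  ]
}}

```text
clock: 23.9
tcp_pos: [0.5494, -0.0157, 0.1743]
orientation: [-2.664, -1.664, 0.001]
contact_force: [-0.1, 0.5, -1.2]
grip_width: 0.0142
gripper_force: 117.6
```

Run:
```python
from h import *
np.set_printoptions(precision=4,suppress=True)
for i in range(3): r.grab_frame('side')
w=r.grab_frame('wrist');s=r.get_obs();d=np.array(s['tcp_pos'])-[.5408,-.0119,0]
print(s['clock'],s['tcp_pos'],'s',d[0]*.8988-d[1]*.4384,'t',d[0]*.4384+d[1]*.8988,s['contact_force'])
g=w['pixels'].mean(2)
for k in (217,219,221,223,225,227): print(k,g[k,243:289].astype(int))
u=proj(w,[.5408,-.0119,.094]);print(u)
```

```text
24.1 [ 0.5493 -0.0156  0.1741] s 0.0092904710467333 t 0.000414741707842762 [ 0.4341  0.8279 -1.6066]
217 [166 172 166 163 176 190 194 193 196 194 185 199 208 214 187 140 121 119
 187 208 202 201 204 216 160  89 156 207 210 209 198 198 199 193 156  97
  94 141 166 166 168 164 163 168 168 171]
219 [165 167 176 191 190 195 191 190 193 192 189 203 209 211 187 137 119 111
 181 208 200 198 202 212 160  94 161 202 209 206 195 195 200 197 138  87
  78  69 166 179 168 166 170 169 171 167]
221 [165 148 177 201 208 165 141 109  83  75  73 151 200 211 183 135 121 119
 198 218 217 215 217 225 170  97 153 205 209 213 175 144 125 111  94  85
  85  74 158 188 182 171 166 166 167 169]
223 [175 107  62  82  78  81  83  83  86  78  74 152 205 213 182 144 109  84
  77  75  84  78  79  82  81  84 158 203 215 161  85  73  81  87  85  83
  84  80  86 100 105 151 175 169 170 166]
225 [173 134  81  83  89  88  85  89  80  81  81  81  85  84  89  67  59  71
  80  82  82  88  89  91  86  79 107 119 116  81  57  73  88  82  88  84
  85  87  83  81  57 144 172 169 166 169]
227 [171 169 124  77  83  87  82  88  85  82  82  83  83  81  86  67  61  78
  79  88  86  88  92  84  85  88  81  81  76  61  57  79  85  87  88  88
  87  87  83  63 132 170 171 168 166 166]
[264.6742 223.7746]
```

The tooth pattern is identical to the one at binding, so the wheel is exactly one tooth back. I'll return the spoon.

Call:
{"api": "apply_moves", "payload": {
  "rows": [
    [0,0,-0.05,0,0,0],
    [0,0,-0.15,0,0,0],
    [0,0,-0.3,0,0,0],
    [0,0,-0.3,0,0,0]
  ]
}}

```text
clock: 24.6
tcp_pos: [0.5514, -0.015, 0.2532]
orientation: [2.661, 1.663, 0.009]
contact_force: [-0.2, 0.1, -1.1]
grip_width: 0.0147
gripper_force: 117.6
```

Call:
{"api": "apply_moves", "payload": {
  "rows": [
    [-0.15,0.07,0,0,0,-0.04],
    [-0.35,0.16,0,0,0,-0.08],
    [-0.55,0.25,0,0,0,-0.12],
    [-0.75,0.34,0,0,0,-0.16],
    [-0.965,0.428,0,0,0,-0.19]
  ]
}}

```text
clock: 25.22
tcp_pos: [0.5392, -0.2804, 0.249]
orientation: [-2.384, -2.045, 0.0]
contact_force: [1.3, -0.1, -1.7]
grip_width: 0.0146
gripper_force: 117.6
```

Call:
{"api": "apply_moves", "payload": {
  "rows": [
    [0,0,0,0,0,0],
    [0,0,0,0,0,0],
    [0,0,0,0,0,0]
  ]
}}

```text
clock: 25.6
tcp_pos: [0.54, -0.2772, 0.2492]
orientation: [-2.384, -2.045, -0.001]
contact_force: [0.0, 0.3, -1.2]
grip_width: 0.0149
gripper_force: 117.6
```

Run:
```python
from h import *
np.set_printoptions(precision=4,suppress=True)
w=r.grab_frame('wrist');s=r.get_obs()
print(s['clock'],s['tcp_pos'],s['contact_force'],s['orientation'])
for t in('spoon_tip','stand_hole'):
    print(t,[(np.round(q['point'],1).tolist(),round(q['conf'],2)) for q in r.landmark_of(w,t)[:3]])
print(proj(w,[.5398,-.2793,.078]),proj(w,s['tcp_pos']-[0,0,.086]))
print(units([.5398,-.2793,.172],np.radians(-9.1)))
save(w,'w6.png',(230,150,330,225),8)
```

```text
25.65 [ 0.5401 -0.2773  0.2493] [ 0.0925  0.4992 -1.7059] [-2.3844 -2.0449 -0.0006]
spoon_tip [([277.5, 220.8], 0.85)]
stand_hole [([278.8, 195.1], 0.98), ([41.1, 325.6], 0.77)]
[278.6732 193.7181] [278.5034 220.7198]
[-0.0056  0.      0.3097  0.0001 -0.0001  0.0033]
```

View pics/w6.png

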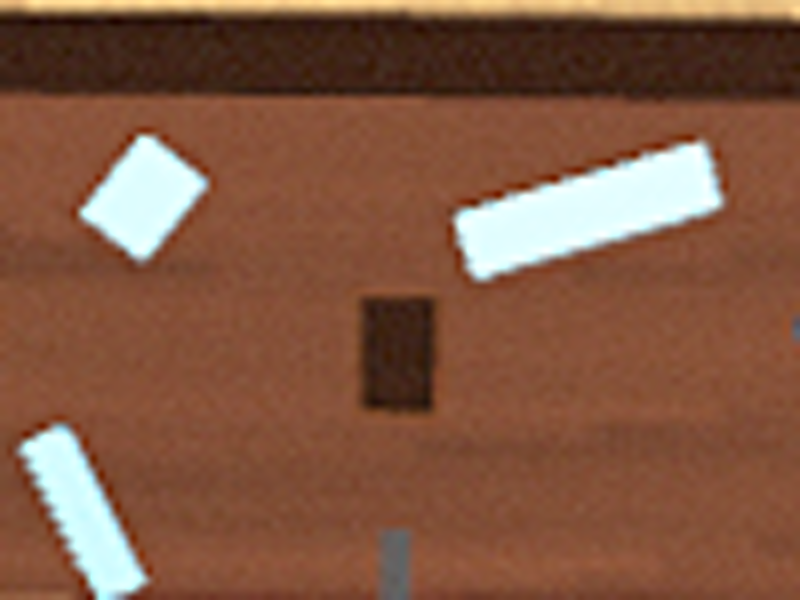

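The crop shows the mortise at (398,354) and the blade end at (396,530), in line to within 0.5 mm. I'll lower with a small correction.

Call:
{"api": "apply_moves", "payload": {
  "rows": [
    [-0.005,0.002,0.15,0,0,0.003],
    [-0.005,0.002,0.28,0,0,0.003],
    [-0.005,0.002,0.32,0,0,0.003],
    [-0.005,0.002,0.36,0,0,0.003],
    [-0.005,0.002,0.4,0,0,0.003]
  ]
}}

```text
clock: 26.38
tcp_pos: [0.5408, -0.2807, 0.1499]
orientation: [2.391, 2.035, 0.001]
contact_force: [-0.0, 0.1, -1.3]
grip_width: 0.0147
gripper_force: 117.6
```

Call:
{"api": "apply_moves", "payload": {
  "rows": [
    [0,0,0.03,0,0,0],
    [0,0,0.06,0,0,0],
    [0,0,0.06,0,0,0]
  ]
}}

```text
clock: 26.75
tcp_pos: [0.5396, -0.2805, 0.1338]
orientation: [-2.392, -2.036, 0.001]
contact_force: [0.0, -0.6, -1.5]
grip_width: 0.0148
gripper_force: 117.6
```

Call:
{"api": "apply_moves", "payload": {
  "rows": [
    [0,0,0.05,0,0,0],
    [0,0,0.1,0,0,0],
    [0,0,0.13,0,0,0],
    [0,0,0.152,0,0,0],
    [0,0,0.152,0,0,0]
  ]
}}

```text
clock: 27.38
tcp_pos: [0.5398, -0.2804, 0.0958]
orientation: [-2.392, -2.036, 0.0]
contact_force: [-0.7, -0.1, -0.9]
grip_width: 0.0145
gripper_force: 117.6
```

Call:
{"api": "apply_moves", "payload": {
  "rows": [
    [0,0,0.004,0,0,0],
    [0,0,0.004,0,0,0]
  ]
}}

```text
clock: 27.62
tcp_pos: [0.5402, -0.2806, 0.0956]
orientation: [2.392, 2.036, 0.0]
contact_force: [-0.5, 0.2, -1.8]
grip_width: 0.0146
gripper_force: 117.6
```

Call:
{"api": "apply_moves", "payload": {
  "rows": [
    [0,0,0.003,0,0,0],
    [0,0,0.003,0,0,0]
  ]
}}

```text
clock: 27.88
tcp_pos: [0.54, -0.2806, 0.0946]
orientation: [2.392, 2.036, 0.0]
contact_force: [-1.0, -0.1, -1.8]
grip_width: 0.0149
gripper_force: 117.6
```

Call:
{"api": "apply_moves", "payload": {
  "rows": [
    [0,0,0.003,0,0,0],
    [0,0,0.003,0,0,0]
  ]
}}

```text
clock: 28.12
tcp_pos: [0.54, -0.2806, 0.0939]
orientation: [2.392, 2.036, 0.0]
contact_force: [-0.4, -0.3, 0.2]
grip_width: 0.0145
gripper_force: 118.2
```

Call:
{"api": "apply_moves", "payload": {
  "rows": [
    [0,0,0.003,0,0,0],
    [0,0,0.003,0,0,0]
  ]
}}

```text
clock: 28.38
tcp_pos: [0.5401, -0.2806, 0.0939]
orientation: [2.392, 2.036, -0.0]
contact_force: [-3.3, 1.3, 6.3]
grip_width: 0.0147
gripper_force: 118.9
```

Call:
{"api": "apply_moves", "payload": {
  "rows": [
    [0,0,-0.003,0,0,0],
    [0,0,-0.003,0,0,0]
  ],
  "newtons": 20
}}

```text
clock: 28.62
tcp_pos: [0.54, -0.2806, 0.0939]
orientation: [2.392, 2.036, 0.0]
contact_force: [-0.5, -0.2, 2.4]
grip_width: 0.0147
gripper_force: 117.9
```

Call:
{"api": "apply_moves", "payload": {
  "rows": [
    [0,0,0,0,0,0],
    [0,0,0,0,0,0],
    [0,0,0,0,0,0],
    [0,0,0,0,0,0],
    [0,0,0,0,0,0]
  ],
  "claw": 1
}}

```text
clock: 29.25
tcp_pos: [0.54, -0.2805, 0.0938]
orientation: [2.392, 2.036, 0.0]
contact_force: [-1.4, 0.1, 0.2]
grip_width: 0.0852
gripper_force: 0.0
```

Call:
{"api": "apply_moves", "payload": {
  "rows": [
    [0,0,-0.1,0,0,0],
    [0,0,-0.3,0,0,0],
    [0,0,-0.5,0,0,0],
    [0,0,-0.7,0,0,0],
    [0,0,-0.7,0,0,0]
  ]
}}

```text
clock: 29.88
tcp_pos: [0.5424, -0.2813, 0.2737]
orientation: [2.386, 2.031, 0.006]
contact_force: [-0.0, -0.0, 0.2]
grip_width: 0.0856
gripper_force: 0.0
```

Run:
```python
from h import *
for i in range(4): r.grab_frame('side')
w=r.grab_frame('wrist');s=r.get_obs();print(s['clock'],s['tcp_pos'],s['contact_force'])
print([(q['point'],q['conf']) for q in r.landmark_of(w,'spoon_grip')[:2]],proj(w,[.5400,-.2802,.1205]))
a=r.grab_frame('scene');b=r.grab_frame('side')
ims=[cv2.resize(cv2.cvtColor(p['pixels'],cv2.COLOR_RGB2BGR)[y:y+h,x:x+ww],(400,300)) for p,x,y,ww,h in((w,200,110,160,120),(a,80,180,240,180),(b,200,110,240,180))]
cv2.imwrite('pics/fin.png',np.vstack([np.hstack(ims[:2]),np.hstack([ims[2],ims[2]*0])]))
```

```text
30.125 [ 0.53906678 -0.28021207  0.26705742] [-0.07359191  0.51763677 -1.03455708]
[([280.7, 198.6], 0.66)] [280.02539457 198.03154319]
```

View pics/fin.png

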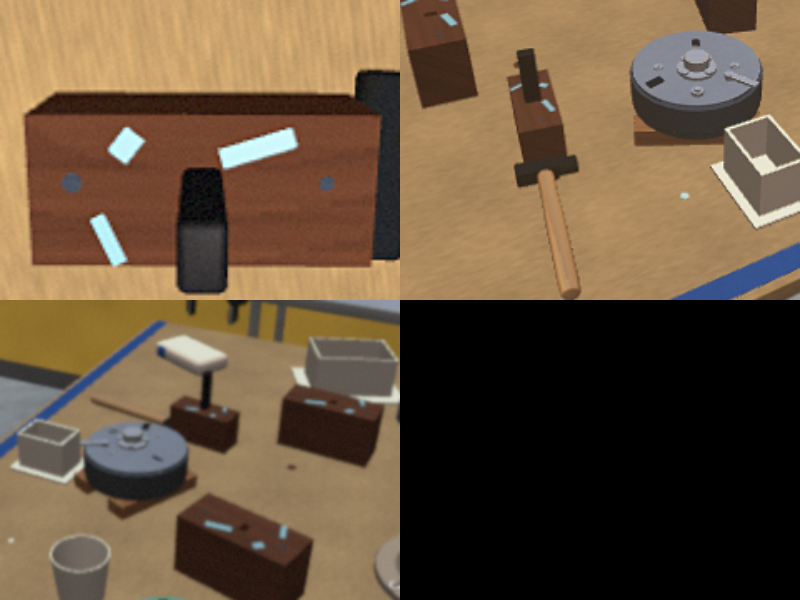

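The final picture shows the spoon upright and home in its stand, at about (202,230) in the wrist crop. The mallet, box and hub are undisturbed and the gripper is clear. I'm handing in.

```bash
python3 -c "from bench import r; print(r.hand_in())"
```

```text
the job is handed in; nothing more can be done
None
```

The job is handed in: the star wheel was tightened to binding (it stopped dead at about 8.5 N), backed off one tooth as the wrist camera confirmed, and the spoon is home in its stand, after about 30 s of robot time.

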